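# Start the strap bolt of a pillar clamp

## Task

Two clamps hold brass pillar ends; on one the knurled brass bolt is already screwed down, on the other it still stands high in the boss, not yet caught by the thread. Turn that high bolt backward (counter-clockwise from above) until you feel it drop into the start of the thread, without turning it forward first, then screw it forward (clockwise) by one full turn. Finish while still gripping the bolt by its head, holding it started and still; do not shove the hammer, screwdriver and brass ferrule about.

Things in the scene. Friction and masses are not known exactly. Their poses are not given: they have to be found in the camera images.
- bolt: The brass bolt that stands high: knurled round head, 36 mm in diameter, 26 mm tall, slot in its flat top. Origin on the axis at mid-height of the head, at the start 119 to 121 mm above the bench, 53 mm above the bush; z up, x along the slot. About 0.5 kg, turns easily (under 0.05 N m), stays put when let go. A hard grip holds it up: let go or push down to feel the drop.
- bolt_turn (a joint): Turn of the bolt in rad: 0 at the start, growing forward (clockwise from above), negative backward (counter-clockwise). The thread starts somewhere between 0.4 and 1.5 rad backward of the start position, different each time and out of sight; the drop comes within 0.2 rad past it.
- bolt_height (a joint): Height of the bolt in m: 0 with its lowest thread on the very top of the boss's thread, lower when negative; begins at -0.0005 to -0.002. Turned backward it climbs (1.3 mm per rad) to 0, then falls about 8 mm (one pitch) by its own weight. After that each turn forward draws it down 8 mm more (right-hand thread, about 1 mm of play). Stops: +0.004 and -0.0195.
- clamp: Clamp with the high bolt, fixed to the bench: grey base plate 165 x 90 x 12 mm, grey boss 60 mm in diameter, on it a flat steel strap and a dark bush 40 mm in diameter that guides the bolt upright (top 68 mm above the bench, the highest fixed part). Origin on the bench, on the bolt's axis; strap and a brass pillar end in a wooden cradle (top 61 mm) lie towards +x, the pillar along y.
- clamp_done: The other clamp, the same in shape, fixed to the bench; its bolt is already screwed down, the head resting just above the bush (top of head 95 mm above the bench). Origin on the bench, on the axis of its boss. Nothing to do there.
- hammer: Bystander: hammer, 260 mm long, lying on the far side of the bench.
- screwdriver: Bystander: screwdriver lying on the far side of the bench.
- ferrule: Bystander: brass ring, 56 mm in outer diameter, 35 mm tall, standing on the far side of the bench.
Not all that is in view belongs to the job. What is shaped like the clamp but blue or green is not meant.

How it is judged:
On the way, in this order (a step that is already met when the one before it is completed fails the run):
1. the bolt, turned backward by more than 0.3 rad, has dropped by one thread (height below -5.5 mm) (value of joint bolt_turn below -0.3 rad and value of joint bolt_height below -0.0055 m), for 0.2 s.
2. the bolt is screwed forward by one turn (height -16 mm, within 2.4 mm) (value of joint bolt_height between -0.0184 and -0.0136 m), for 0.1 s.
At the end, for the whole second after the job is handed in: The bolt is one turn down from where it dropped (height -16 mm, within 2.4 mm, three tenths of a turn), at rest, and the fingers still grip it with more than 2 N (all of step 2 and contact force between the fingers and bolt above 2 N and angular speed of bolt below 0.15 rad/s and linear speed of bolt below 0.02 m/s); the arm keeps its last pose, push and grip.
It fails at once if the bolt is turned forward (by more than 0.7 rad) before it has dropped (value of joint bolt_turn above 0.7 rad and value of joint bolt_height above -0.0045 m).
It fails at once if a bystander is shoved more than 30 mm (distance of any of hammer, screwdriver, ferrule from where it was at the start of the episode above 0.03 m).
It also fails if it takes over 72 s, if anything falls off the work surface, if the arm or the gripper's body presses on something with over 40 N, if the wrist force passes 120 N, or if a joint passes its speed limit or range.

## Robot

A 6-joint arm with a two-finger parallel gripper is mounted at the origin on the work surface. World frame = base frame: x ahead of the robot, y to its left, z up, the work surface at z = 0. Lengths are in m, angles in rad, forces in N, time in s.
With the tool pointing down it reaches from about 0.3 to 0.95 m from the base axis. Payload 3.1 kg.
Tool frame: the origin (TCP) lies at the very end of the fingers, on their centre line; the grasp point (between the pads) lies 19 mm behind it; z points along the fingers, y is the line along which they close (so a half turn about z gives the same grasp; the last joint's range is limited). The gripper opens to 85 mm and grips with 20 to 120 N. Pads are 22 mm wide; open, the fingers measure 114 mm over their backs; the gripper's body (76 mm by 85 mm) begins 54 mm behind the grasp point. The pads swing forward as they close: fully open they stand 13 mm farther back than shut.
Start: joints at [-1.269, 0.308, 1.634, -0, 1.2, -0.07], TCP at [0.227, -0.582, 0.231] pointing down, gripper open.
Joint ranges: [-3.06, 3.06], [-0.79, 1.96], [0.05, 2.63], [-1.19, 4.34], [0.05, 2.64], [-2.94, 2.94]. Speed limits (rad/s): [2.79, 2.79, 3.14, 3.14, 3.14, 3.14].

## Interface

Orientations are given as [roll, pitch, yaw] about the fixed x, y, z axes, in that order (R = Rz(yaw) Ry(pitch) Rx(roll)).
In Python, from cell import read_state, cams, bot gives the robot as it stands.
- The arm moves only by the tool servo_tool, never from a script. Its argument "increments" is one flat list of numbers, 7 for each row, row after row: the shift along the tool's x, y, z in cm, then the turn, a rotation vector about the tool's x, y, z in rad, then the finger opening in cm, from 0 to 8.54. A call has 1 to 20 rows; each row shifts and turns the commanded pose from where the row before left it, along the tool's axes as they then stand; what a row does not reach is not made up. A row lasts 1/12 s, in which the tool goes at most 41.7 mm and 7.16 degrees, less where a joint would pass 70% of its speed; a pose out of reach is approached as far as the arm can. A call is refused whole if a number of a shift passes 4.17 or a number of a turn 0.125, either way. A call with a gripper value outside its range is refused whole. The fingers move at their own pace and stop on an object; "force" is the grip in N (left out, the last holds). Time passes only in rows, so rows that do not move let the fingers close. It gives the time, the measured TCP pose, the force, the opening and the grip force at its end, in the units of the state.
- read_state(): the state, without advancing time (a new reading comes with each control period).
- cams.grab_frame(name): name is "scene" or "side" or "wrist"; returns (picture, depth): 384x512x3 uint8, red, green, blue; 384x512 float32, m along the optical axis (not along the pixel's ray), 0 where there is no reading.
- cams.camera_model(name): a dict with "camera_matrix" (3x3 intrinsics, pixels), "world_from_camera" (4x4, takes a point from camera to world coordinates). Camera axes: x right, y up, looking along -z (the intrinsics and any distortion apply to the point x, -y, -z); pixel columns grow to the right and rows downward; lengths in m; the calibration is good to about 2 mm. The wrist camera is an equidistant fisheye: a pixel r from the principal point sees the ray r / f radians off the axis. A picture is of the moment at which its call begins: read the wrist's pose just before it. camera_model takes no time and is no camera call; for the wrist camera it gives the pose at the moment of the call.
- bot.close_job(): hands the job in; it is judged then, once.
The state is a dict: "time": time; "joint_pos": joint angles; "qd": joint speeds; "joint_efforts": joint torques, N m; "tcp_pos": TCP position; "orientation": TCP orientation; "contact_force": force on the tool from outside, world axes, zero at the start; "ft_torque": the same for the moment, N m; "grip_width": finger opening in m; "gripper_force": force on a finger pad.
Only numpy, scipy, OpenCV 4.12 (cv2) and the standard library are available. Lean on these libraries where they do the work, as an engineer would, in place of code of your own. Each camera call takes 0.05 s, during which the arm holds its last target. There are 200 camera calls.

## Working session

There is one attempt and no reset: what is moved stays moved. The work goes in short steps, Python scripts to look and compute and a tool call to move; the robot and the scene stay as the last step left them, time stands still between calls to the robot, and variables do not carry over. Pictures are saved under pics/ and viewed, at most 10 in all, crops included, and the job is handed in when it is done.

Besides the shell and the picture viewer there is one more tool, called after "Call:" as a command line: name --argument value ..., lists and objects as JSON in quotes. servo_tool: Moves the arm, as the interface text tells. Its arguments: {"type":"object","properties":{"increments":{"type":"array"},"force":{"type":"number"}},"required":["increments"]}

```bash
mkdir -p pics; ls; python3 - <<'E'
from cell import read_state, cams, bot
import cv2, numpy as np
print(read_state())
for n in ("scene","side"):
    p,d=cams.grab_frame(n); np.savez(f"{n}.npz",p=p,d=d,K=cams.camera_model(n)["camera_matrix"],T=cams.camera_model(n)["world_from_camera"])
    cv2.imwrite(f"pics/{n}0.png",p[:,:,::-1]); print(n,cams.camera_model(n))
E
```

```text
pics
{'time': 0.0, 'joint_pos': array([-1.26872351e+00,  3.09003692e-01,  1.63520738e+00,  7.32422596e-06,
        1.19968400e+00, -6.97016949e-02]), 'qd': array([ 2.31368430e-04,  4.52522845e-05, -1.05772586e-03, -1.67337833e-03,
        5.89552682e-04,  3.13350797e-04]), 'joint_efforts': array([ 1.06067866e-03, -4.15251052e+01, -2.76665568e+01, -1.57542723e-05,
        1.00620015e-02, -3.04044363e-05]), 'tcp_pos': array([ 0.22677229, -0.58152072,  0.23003796]), 'orientation': array([-3.13929630e+00, -1.67155259e-04,  3.71771655e-01]), 'contact_force': array([-0.98106256, -0.33942459,  0.1737011 ]), 'ft_torque': array([-0.04990203,  0.01363122,  0.0348884 ]), 'gripper_force': 0.0, 'grip_width': 0.085491500842892}
scene {'camera_matrix': array([[445.61412087,   0.        , 252.94784217],
       [  0.        , 445.61412087, 186.11129168],
       [  0.        ,   0.        ,   1.        ]]), 'world_from_camera': array([[-0.70644922, -0.46710678,  0.53173372,  1.10311058],
       [ 0.70756063, -0.44810838,  0.54640355,  0.63060516],
       [-0.01695446,  0.76224021,  0.64707219,  0.85277541],
       [ 0.        ,  0.        ,  0.        ,  1.        ]])}
side {'camera_matrix': array([[434.61244329,   0.        , 253.21585471],
       [  0.        , 434.61244329, 197.76375906],
       [  0.        ,   0.        ,   1.        ]]), 'world_from_camera': array([[-0.84996513,  0.34235067, -0.40044388,  0.04388305],
       [-0.52654826, -0.52677352,  0.6672755 ,  0.70588156],
       [ 0.01749899,  0.77801393,  0.62800327,  0.78143394],
       [ 0.        ,  0.        ,  0.        ,  1.        ]])}
```

View pics/scene0.png

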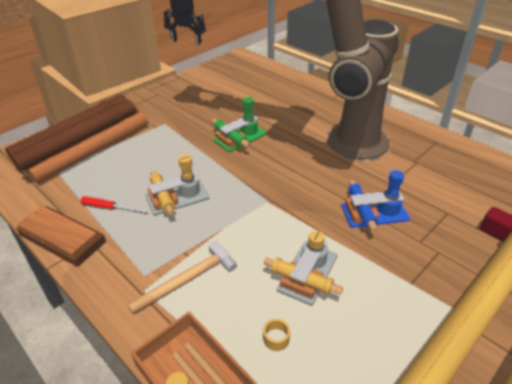

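View pics/side0.png

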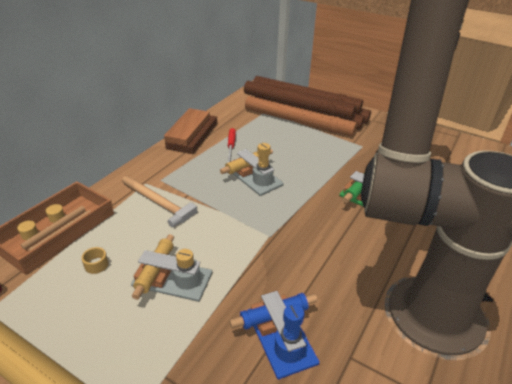

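The scene view shows the high bolt's head near (186,162), and the side view shows it near (264,150). The finished clamp is near (316,240) in scene and (185,258) in side, and the tools lie on the far side. Next I'll measure the head in both views.

```bash
cat > h.py <<'E'
import numpy as np, cv2
def ray(K,T,uv):
    d=np.array([(uv[0]-K[0,2])/K[0,0],-(uv[1]-K[1,2])/K[1,1],-1.]); return T[:3,3],T[:3,:3]@d
def meet(rays):
    A=np.zeros((3,3));b=np.zeros(3)
    for o,d in rays:
        d=d/np.linalg.norm(d);P=np.eye(3)-np.outer(d,d);A+=P;b+=P@o
    x=np.linalg.solve(A,b); return x,[np.linalg.norm(np.cross(x-o,d/np.linalg.norm(d))) for o,d in rays]
E
python3 - <<'E'
from h import *
R=[];
for n,(u,v) in (("scene",(186,162)),("side",(264,152))):
    z=np.load(n+".npz"); p,d,K,T=[z[k] for k in "pdKT"]
    hsv=cv2.cvtColor(p,cv2.COLOR_RGB2HSV); x0,y0=u-14,v-16
    m=cv2.inRange(hsv[y0:y0+40,x0:x0+28],(15,110,90),(30,255,255))
    for r in m: print(''.join('#' if q else '.' for q in r))
    print(x0,y0)
    # depth points of the region
    vv,uu=np.nonzero(m); vv+=y0;uu+=x0
    P=np.array([T[:3,3]+ray(K,T,(a,b))[1]*d[b,a] for a,b in zip(uu,vv) if d[b,a]>0])
    top=P[P[:,2]>0.122]; print(len(P),np.percentile(P[:,2],[2,50,98]), top.mean(0) if len(top) else None, (top.min(0)+top.max(0))/2 if len(top) else None)
E
python3 - <<'E'
import cv2,numpy as np
a=np.load("scene.npz")["p"][140:225,130:220]; b=np.load("side.npz")["p"][130:200,205:295]
a=cv2.resize(a,None,fx=4,fy=4,interpolation=cv2.INTER_CUBIC);b=cv2.resize(b,(360,280),interpolation=cv2.INTER_CUBIC)
b=cv2.copyMakeBorder(b,0,60,0,0,cv2.BORDER_CONSTANT);cv2.imwrite("pics/crop.png",np.hstack([a,b])[:,:,::-1])
E
```

```text
............................
............................
............................
............................
............................
............................
............................
............................
............................
..........#######...........
........##########..........
.......############.........
.......############.........
.......############.........
.......############.........
.......############.........
.......############.........
........############........
........###########.........
........###########.........
.........##########.........
.........##########.........
..........#########.........
..........#########.........
..........#########.........
..........#########.........
...........########.........
...........#########........
...........#########........
..........##########........
...........#########........
...........########.........
............######..........
............................
............................
............................
............................
...........................
[... 765 characters left out ...]
......##########..........
.........#########..........
.........#########..........
.........#########..........
.........#########..........
.........#########..........
.........#########..........
.........#########..........
.........#########..........
.........#########..........
..........#######...........
............................
............................
............................
............................
............................
............................
............................
............................
............................
250 136
249 [0.05400086 0.114272   0.13429825] [ 0.55119017 -0.18945266  0.13081249] [ 0.55239061 -0.19067236  0.1293214 ]
```

View pics/crop.png

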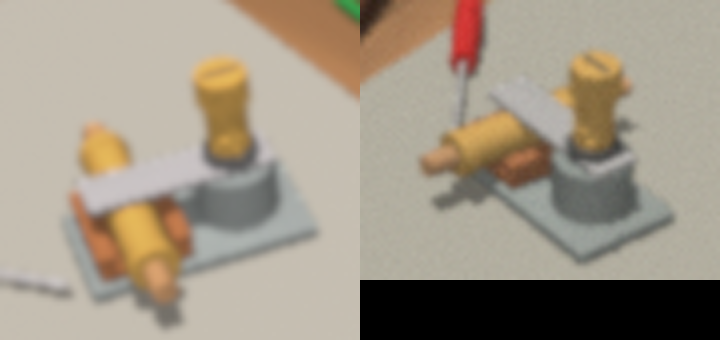

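```bash
cat >> h.py <<'E'
from scipy.spatial.transform import Rotation as Ro
def go(s,goal):  # world goal -> shift in tool axes (cm)
    R=Ro.from_euler("xyz",s["orientation"]); return np.round(R.inv().apply(np.array(goal)-s["tcp_pos"])*100,2)
E
python3 - <<'E'
from h import *
from cell import read_state
r=[]
for n,uv in (("scene",(184.9,158.0)),("side",(263.8,146.0))):
    z=np.load(n+".npz"); r.append(ray(z["K"],z["T"],uv))
x,e=meet(r); print(x,e)
for o,d in r: print(o+d*((0.133-o[2])/d[2]))
print(go(read_state(),[x[0],x[1],0.21]))
E
```

```text
[ 0.55454406 -0.19579386  0.13152876] [np.float64(0.0005020277453406151), np.float64(0.0005020277453406527)]
[ 0.55600915 -0.19335112  0.133     ]
[ 0.55364667 -0.1946049   0.133     ]
[ 44.55 -24.03   2.07]
```

Call:
servo_tool --increments '[1.2, -0.65, 0.05, 0, 0, 0, 8.5, 2.4, -1.3, 0.1, 0, 0, 0, 8.5, 2.7, -1.45, 0.15, 0, 0, 0, 8.5, 2.7, -1.45, 0.15, 0, 0, 0, 8.5, 2.7, -1.45, 0.15, 0, 0, 0, 8.5, 2.7, -1.45, 0.15, 0, 0, 0, 8.5, 2.7, -1.45, 0.15, 0, 0, 0, 8.5, 2.7, -1.45, 0.15, 0, 0, 0, 8.5, 2.7, -1.45, 0.15, 0, 0, 0, 8.5, 2.7, -1.45, 0.15, 0, 0, 0, 8.5, 2.7, -1.45, 0.15, 0, 0, 0, 8.5, 2.7, -1.45, 0.15, 0, 0, 0, 8.5, 2.7, -1.45, 0.15, 0, 0, 0, 8.5, 2.7, -1.45, 0.15, 0, 0, 0, 8.5, 2.7, -1.45, 0.15, 0, 0, 0, 8.5, 2.7, -1.45, 0.15, 0, 0, 0, 8.5, 2.4, -1.3, 0.1, 0, 0, 0, 8.5, 0.7, -0.4, 0.05, 0, 0, 0, 8.5, 0, 0, 0, 0, 0, 0, 8.5]'

```text
time: 1.68
tcp_pos: [0.5553, -0.1948, 0.2068]
orientation: [-3.141, 0.0, 0.376]
contact_force: [0.5, -0.3, 1.0]
grip_width: 0.0849
gripper_force: 0.0
```

Call:
servo_tool --increments '[0, 0, 0, 0, 0, -0.12, 8.5, 0, 0, 0, 0, 0, -0.12, 8.5, 0, 0, 0, 0, 0, -0.12, 8.5, 0, 0, 0, 0, 0, -0.12, 8.5, 0, 0, 0, 0, 0, -0.12, 8.5, 0, 0, 0, 0, 0, -0.12, 8.5, 0, 0, 0, 0, 0, -0.12, 8.5, 0, 0, 0, 0, 0, -0.12, 8.5, 0, 0, 0, 0, 0, -0.12, 8.5, 0, 0, 0, 0, 0, -0.12, 8.5, 0, 0, 0, 0, 0, -0.12, 8.5, 0, 0, 0, 0, 0, 0, 8.5, 0, 0, 0, 0, 0, 0, 8.5]'

```text
time: 2.77
tcp_pos: [0.5537, -0.1983, 0.2072]
orientation: [-3.141, 0.0, 1.688]
contact_force: [-0.0, -0.3, 1.1]
grip_width: 0.085
gripper_force: 0.0
```

```bash
python3 - <<'E'
from h import *
from cell import read_state,cams
s=read_state(); m=cams.camera_model("wrist"); p,d=cams.grab_frame("wrist")
print(s["time"],s["joint_pos"],s["tcp_pos"],s["orientation"],m)
np.savez("w0.npz",p=p,d=d,K=m["camera_matrix"],T=m["world_from_camera"]); cv2.imwrite("pics/w0.png",p[:,:,::-1])
E
```

```text
2.7667 [-4.17665836e-01  2.62049748e-01  1.74438628e+00 -4.84378779e-04
  1.13577235e+00 -5.34232491e-01] [ 0.55367204 -0.19826773  0.20719238] [-3.14083909e+00  6.44107555e-05  1.68756727e+00] {'camera_matrix': array([[297.31863964,   0.        , 256.93515767],
       [  0.        , 297.31863964, 191.16460726],
       [  0.        ,   0.        ,   1.        ]]), 'world_from_camera': array([[ 0.99326103, -0.11093513, -0.03355485,  0.5445988 ],
       [ 0.11588884,  0.94684464,  0.30009166, -0.12140341],
       [-0.00151948, -0.30195798,  0.95332002,  0.35009104],
       [ 0.        ,  0.        ,  0.        ,  1.        ]])}
```

View pics/w0.png

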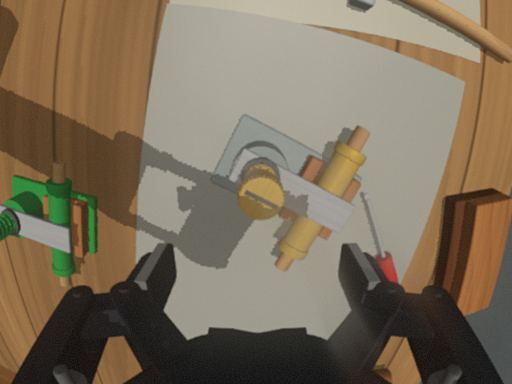

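The wrist view shows the high bolt's slotted head top at about (261,198). The fingers stand clear to either side of it. I'll refine the axis by casting that ray.

```bash
cat >> h.py <<'E'
def fray(K,T,uv):
    q=cv2.fisheye.undistortPoints(np.array([[uv]],float),K,np.zeros(4))[0,0]
    return T[:3,3],T[:3,:3]@np.array([q[0],-q[1],-1.])
def brass(p,u,v,w=40):
    hsv=cv2.cvtColor(p,cv2.COLOR_RGB2HSV); m=cv2.inRange(hsv,(15,110,60),(32,255,255)); k=np.zeros_like(m)
    k[v-w:v+w,u-w:u+w]=m[v-w:v+w,u-w:u+w]; return k
E
python3 - <<'E'
from h import *
from cell import read_state
z=np.load("w0.npz"); p,d,K,T=[z[k] for k in "pdKT"]
# top face: brighter lit brass; fit ellipse of bright part
m=brass(p,261,198,30)
for r in m[160:228:2,228:296:2]: print(''.join('#' if q else '.' for q in r))
hull=p[:,:,0]>0
b=((p[:,:,0]>175)&(m>0)).astype(np.uint8); c=max(cv2.findContours(b,cv2.RETR_EXTERNAL,cv2.CHAIN_APPROX_NONE)[0],key=cv2.contourArea)
print(cv2.minEnclosingCircle(c),cv2.fitEllipse(cv2.convexHull(c)),d[190:206:5,261])
(u,v),_=cv2.minEnclosingCircle(c)
o,dd=fray(K,T,(u,v)); w=o+dd*((0.1325-o[2])/dd[2]); print(w)
r=[(o,dd)]+[ray(np.load(n+".npz")["K"],np.load(n+".npz")["T"],uv) for n,uv in (("scene",(184.9,158.0)),("side",(263.8,146.0)))]
print(meet(r)); print(go(read_state(),[w[0],w[1],0.102]))
E
```

```text
..................................
..................................
..................................
..................................
............#..#######............
..................#####...........
.....................##...........
......................##..........
................###.#.............
............###########...........
..........###############.........
.........################.........
.......###################........
......#####################.......
......#####################.......
......###.##################......
.....####...################......
.....####.....##############......
.....#####......############......
.....########.....##########......
.....#########......########......
.....###########......######......
......#############......###......
......###############....##.......
.......###############...#........
.......###################........
........#################.........
..........##############..........
...........###########....#.......
.............#######..............
..................................
..................................
..................................
..................................
((261.0, 197.0), 21.377656936645508) ((260.82666015625, 197.180419921875), (38.141845703125, 42.20330047607422), 88.03585815429688) [0.22804837 0.22961152 0.22902007 0.23104495]
[ 0.55592483 -0.19422993  0.1325    ]
(array([ 0.55508806, -0.19497732,  0.13192245]), [np.float64(0.0010201728882874626), np.float64(0.0002615763404619242), np.float64(0.001131030868235571)])
[ 0.36  0.25 10.52]
```

Call:
servo_tool --increments '[0.18, 0.12, 1, 0, 0, 0, 8.5, 0.18, 0.12, 1.8, 0, 0, 0, 8.5, 0, 0, 1.8, 0, 0, 0, 8, 0, 0, 1.8, 0, 0, 0, 7, 0, 0, 1.8, 0, 0, 0, 6, 0, 0, 1.5, 0, 0, 0, 5, 0, 0, 0.8, 0, 0, 0, 4.6, 0, 0, 0, 0, 0, 0, 4.4, 0, 0, 0, 0, 0, 0, 4.2, 0, 0, 0, 0, 0, 0, 4.2, 0, 0, 0, 0, 0, 0, 4.2, 0, 0, 0, 0, 0, 0, 4.2]' --force 30

```text
time: 3.82
tcp_pos: [0.5575, -0.194, 0.1035]
orientation: [3.14, 0.001, 1.692]
contact_force: [-0.2, -0.4, -0.1]
grip_width: 0.0414
gripper_force: 0.0
```

Call:
servo_tool --increments '[0, 0, 0, 0, 0, 0, 3.2, 0, 0, 0, 0, 0, 0, 3.2, 0, 0, 0, 0, 0, 0, 3.2, 0, 0, 0, 0, 0, 0, 3.2, 0, 0, 0, 0, 0, 0, 3.2]'

```text
time: 4.23
tcp_pos: [0.5561, -0.1941, 0.1035]
orientation: [-3.14, 0.001, 1.692]
contact_force: [-3.4, -0.8, 5.0]
grip_width: 0.0349
gripper_force: 29.9
```

```bash
cat > snap.py <<'E'
import sys
from h import *
from cell import read_state,cams
s=read_state(); m=cams.camera_model("wrist"); p,d=cams.grab_frame("wrist")
for k in ("time","joint_pos","tcp_pos","orientation","contact_force","ft_torque","grip_width","gripper_force"): print(k,np.round(s[k],4))
K,T=m["camera_matrix"],m["world_from_camera"]
# head top: depth points of a 12 mm disc round the nominal axis
vv,uu=np.mgrid[60:384:2,100:412:2]; q=cv2.fisheye.undistortPoints(np.stack([uu,vv],-1).reshape(-1,1,2).astype(float),K,np.zeros(4))[:,0]
D=d[vv.ravel(),uu.ravel()]; P=T[:3,3]+(np.c_[q[:,0],-q[:,1],-np.ones(len(q))]*D[:,None])@T[:3,:3].T
k=(np.hypot(P[:,0]-.5555,P[:,1]+.1945)<.014)&(D>0)&(P[:,2]<.145)&(P[:,2]>.08)
print("head top z",np.round(np.percentile(P[k,2],[10,50,90]),4),k.sum(),"px",uu.ravel()[k].mean(),vv.ravel()[k].mean())
cv2.imwrite(f"pics/{sys.argv[1]}.png",p[:,:,::-1])
E
python3 snap.py w1
```

```text
time 4.2333
joint_pos [-4.0910e-01  3.9040e-01  1.8092e+00 -1.4000e-03  9.4280e-01 -5.2970e-01]
tcp_pos [ 0.5561 -0.1941  0.1035]
orientation [-3.1404e+00  6.0000e-04  1.6922e+00]
contact_force [-3.3861 -0.7873  5.0374]
ft_torque [-0.0167  0.7168  0.082 ]
grip_width 0.0349
gripper_force 29.9463
head top z [0.0915 0.1319 0.1327] 720 px 256.0527777777778 266.275
```

View pics/w1.png

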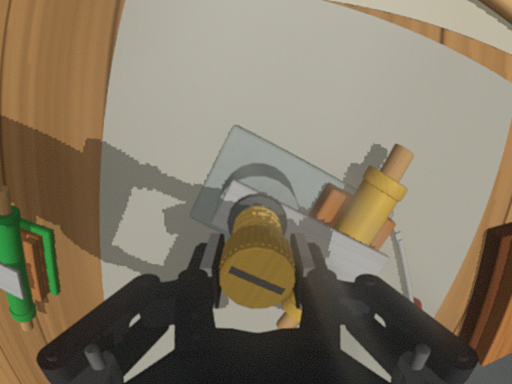

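Call:
servo_tool --increments '[0, 0, -0.01, 0, 0, -0.06, 3.2, 0, 0, -0.015, 0, 0, -0.12, 3.2, 0, 0, -0.015, 0, 0, -0.12, 3.2, 0, 0, -0.015, 0, 0, -0.12, 3.2, 0, 0, -0.01, 0, 0, -0.06, 3.2, 0, 0, 0, 0, 0, 0, 3.2, 0, 0, 0, 0, 0, 0, 4.2, 0, 0, 0, 0, 0, 0, 4.2, 0, 0, 0, 0, 0, 0, 4.2, 0, 0, 0, 0, 0, 0, 4.2]'

```text
time: 5.12
tcp_pos: [0.557, -0.1936, 0.1031]
orientation: [3.141, 0.001, 2.172]
contact_force: [0.7, -0.3, -0.4]
grip_width: 0.0421
gripper_force: 0.0
```

```bash
python3 snap.py w2
```

```text
time 5.1167
joint_pos [-4.0850e-01  3.9120e-01  1.8090e+00  4.0000e-04  9.4050e-01 -1.0097e+00]
tcp_pos [ 0.557  -0.1936  0.1031]
orientation [3.1409e+00 6.0000e-04 2.1718e+00]
contact_force [ 0.6601 -0.3118 -0.3908]
ft_torque [0.0279 0.0495 0.0034]
grip_width 0.0421
gripper_force 0.0
head top z [0.0922 0.1328 0.1336] 739 px 254.19485791610285 267.5372124492558
```

View pics/w2.png

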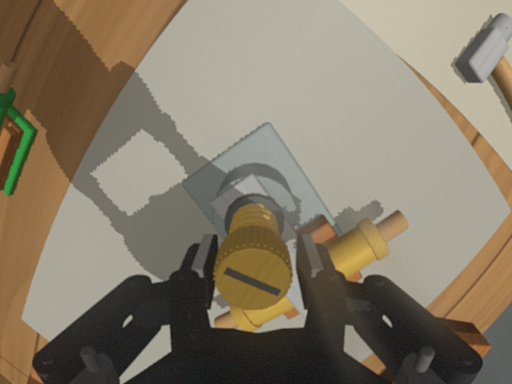

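After 0.48 rad backward the slot has kept its place relative to the fingers, so the bolt turned with the gripper. The head top is at 133 mm, so it has not dropped yet. I'll continue in small steps, letting go after each one.

Call:
servo_tool --increments '[0, 0, 0, 0, 0, 0, 3.2, 0, 0, 0, 0, 0, 0, 3.2, 0, 0, 0, 0, 0, 0, 3.2, 0, 0, -0.01, 0, 0, -0.07, 3.2, 0, 0, -0.015, 0, 0, -0.11, 3.2, 0, 0, -0.01, 0, 0, -0.07, 3.2, 0, 0, 0, 0, 0, 0, 3.2, 0, 0, 0, 0, 0, 0, 4.2, 0, 0, 0, 0, 0, 0, 4.2, 0, 0, 0, 0, 0, 0, 4.2, 0, 0, 0, 0, 0, 0, 4.2]'

```text
time: 6.08
tcp_pos: [0.5569, -0.1934, 0.1032]
orientation: [3.141, 0.0, 2.422]
contact_force: [0.0, -0.3, 0.2]
grip_width: 0.0419
gripper_force: 0.0
```

```bash
python3 snap.py w3|tail -1
```

```text
head top z [0.0929 0.1331 0.134 ] 718 px 254.41782729805013 267.6852367688022
```

Call:
servo_tool --increments '[0, 0, 0, 0, 0, 0, 4.2]'

```text
time: 6.22
tcp_pos: [0.5568, -0.1934, 0.1032]
orientation: [3.141, 0.0, 2.422]
contact_force: [-0.2, -1.3, -0.5]
grip_width: 0.0424
gripper_force: 0.0
```

Call:
servo_tool --increments '[0, 0, 0, 0, 0, 0, 3.2, 0, 0, 0, 0, 0, 0, 3.2, 0, 0, 0, 0, 0, 0, 3.2, 0, 0, -0.01, 0, 0, -0.07, 3.2, 0, 0, -0.015, 0, 0, -0.11, 3.2, 0, 0, -0.01, 0, 0, -0.07, 3.2, 0, 0, 0, 0, 0, 0, 3.2, 0, 0, 0, 0, 0, 0, 4.2, 0, 0, 0, 0, 0, 0, 4.2, 0, 0, 0, 0, 0, 0, 4.2, 0, 0, 0, 0, 0, 0, 4.2]'

```text
time: 7.13
tcp_pos: [0.557, -0.1934, 0.1039]
orientation: [3.141, 0.001, 2.672]
contact_force: [-1.2, -0.6, 0.5]
grip_width: 0.0424
gripper_force: 0.0
```

```bash
python3 snap.py w4|tail -1
```

```text
head top z [0.1244 0.1255 0.1262] 616 px 254.21753246753246 262.288961038961
```

The bolt has dropped: the head top went from 133.1 mm to 125.5 mm. I'll wait a moment, lower the open fingers by about 1 cm, regrip and screw forward.

Call:
servo_tool --increments '[0, 0, 0, 0, 0, 0, 4.4, 0, 0, 0, 0, 0, 0, 4.4, 0.05, -0.1, 0.2, 0, 0, 0, 4.4, 0, 0, 0.3, 0, 0, 0, 4.4, 0, 0, 0.3, 0, 0, 0, 4.4, 0, 0, 0.1, 0, 0, 0, 4.4, 0, 0, 0, 0, 0, 0, 4.2, 0, 0, 0, 0, 0, 0, 3.2, 0, 0, 0, 0, 0, 0, 3.2, 0, 0, 0, 0, 0, 0, 3.2, 0, 0, 0, 0, 0, 0, 3.2]'

```text
time: 8.1
tcp_pos: [0.5547, -0.1953, 0.0945]
orientation: [-3.139, -0.001, 2.672]
contact_force: [-2.2, -4.5, 0.3]
grip_width: 0.0352
gripper_force: 30.2
```

Call:
servo_tool --increments '[0, 0, 0.008, 0, 0, 0.06, 3.2, 0, 0, 0.015, 0, 0, 0.12, 3.2, 0, 0, 0.015, 0, 0, 0.12, 3.2, 0, 0, 0.015, 0, 0, 0.12, 3.2, 0, 0, 0.015, 0, 0, 0.12, 3.2, 0, 0, 0.015, 0, 0, 0.12, 3.2, 0, 0, 0.015, 0, 0, 0.12, 3.2, 0, 0, 0.015, 0, 0, 0.12, 3.2, 0, 0, 0.008, 0, 0, 0.06, 3.2, 0, 0, 0, 0, 0, 0, 3.2]'

```text
time: 8.93
tcp_pos: [0.5561, -0.1943, 0.0933]
orientation: [3.141, 0.0, 1.71]
contact_force: [0.7, -1.5, -1.7]
grip_width: 0.0352
gripper_force: 30.8
```

```bash
python3 snap.py w5
```

```text
time 8.9333
joint_pos [-4.1030e-01  4.0400e-01  1.8145e+00  5.0000e-04  9.2210e-01 -5.5030e-01]
tcp_pos [ 0.5561 -0.1943  0.0933]
orientation [3.1406e+00 1.0000e-04 1.7105e+00]
contact_force [ 0.7489 -1.5104 -1.6865]
ft_torque [-0.2552  0.0971 -0.0266]
grip_width 0.0352
gripper_force 30.8062
head top z [0.0923 0.1243 0.125 ] 689 px 256.23512336719887 272.44412191582
```

View pics/w5.png

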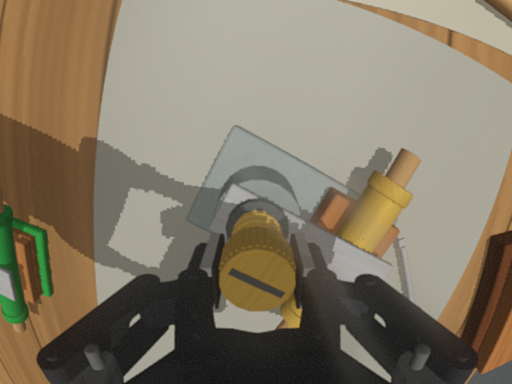

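The bolt turns with the fingers and sinks as the thread should (1.2 mm for 0.96 rad). I'll carry on forward.

Call:
servo_tool --increments '[0, 0, 0.015, 0, 0, 0.12, 3.2, 0, 0, 0.015, 0, 0, 0.12, 3.2, 0, 0, 0.015, 0, 0, 0.12, 3.2, 0, 0, 0.015, 0, 0, 0.12, 3.2, 0, 0, 0.015, 0, 0, 0.12, 3.2, 0, 0, 0.015, 0, 0, 0.12, 3.2, 0, 0, 0.015, 0, 0, 0.12, 3.2, 0, 0, 0.015, 0, 0, 0.12, 3.2, 0, 0, 0.015, 0, 0, 0.12, 3.2, 0, 0, 0.015, 0, 0, 0.12, 3.2, 0, 0, 0.015, 0, 0, 0.12, 3.2, 0, 0, 0.015, 0, 0, 0.12, 3.2, 0, 0, 0.015, 0, 0, 0.12, 3.2, 0, 0, 0.015, 0, 0, 0.12, 3.2, 0, 0, 0.015, 0, 0, 0.12, 3.2, 0, 0, 0.015, 0, 0, 0.12, 3.2, 0, 0, 0.015, 0, 0, 0.12, 3.2, 0, 0, 0.015, 0, 0, 0.12, 3.2, 0, 0, 0.015, 0, 0, 0.12, 3.2, 0, 0, 0.015, 0, 0, 0.12, 3.2]'

```text
time: 10.65
tcp_pos: [0.5578, -0.1973, 0.0908]
orientation: [3.141, -0.008, -0.691]
contact_force: [2.6, -8.1, -4.5]
grip_width: 0.035
gripper_force: 30.6
```

Call:
servo_tool --increments '[0, 0, 0.015, 0, 0, 0.12, 3.2, 0, 0, 0.015, 0, 0, 0.12, 3.2, 0, 0, 0.015, 0, 0, 0.12, 3.2, 0, 0, 0.015, 0, 0, 0.12, 3.2, 0, 0, 0.015, 0, 0, 0.12, 3.2, 0, 0, 0, 0, 0, 0, 3.2]'

```text
time: 11.15
tcp_pos: [0.5569, -0.1979, 0.0899]
orientation: [-3.14, -0.007, -1.289]
contact_force: [1.0, -10.4, -4.5]
grip_width: 0.0352
gripper_force: 30.6
```

```bash
python3 snap.py w6
```

```text
time 11.15
joint_pos [-0.4128  0.4098  1.8146 -0.0054  0.9113  2.4508]
tcp_pos [ 0.5569 -0.1979  0.0899]
orientation [-3.1398 -0.0071 -1.2895]
contact_force [  1.007  -10.3941  -4.5252]
ft_torque [-1.4741 -0.1822 -0.0275]
grip_width 0.0352
gripper_force 30.6282
head top z [0.1204 0.1211 0.1218] 589 px 257.0084889643463 284.41426146010184
```

Call:
servo_tool --increments '[0, 0, 0, 0, 0, 0, 5.5, 0, 0, 0, 0, 0, 0, 5.5, 0, 0, 0, 0, 0, 0, 5.5, 0, 0, 0, 0, 0, 0, 5.5]'

```text
time: 11.53
tcp_pos: [0.5557, -0.1937, 0.0897]
orientation: [-3.141, 0.001, -1.287]
contact_force: [-1.6, -0.2, -0.2]
grip_width: 0.055
gripper_force: 0.0
```

Call:
servo_tool --increments '[0, 0, 0, 0, 0, -0.12, 5.5, 0, 0, 0, 0, 0, -0.12, 5.5, 0, 0, 0, 0, 0, -0.12, 5.5, 0, 0, 0, 0, 0, -0.12, 5.5, 0, 0, 0, 0, 0, -0.12, 5.5, 0, 0, 0, 0, 0, -0.12, 5.5, 0, 0, 0, 0, 0, -0.12, 5.5, 0, 0, 0, 0, 0, -0.12, 5.5, 0, 0, 0, 0, 0, -0.12, 5.5, 0, 0, 0, 0, 0, -0.12, 5.5, 0, 0, 0, 0, 0, -0.12, 5.5, 0, 0, 0, 0, 0, -0.12, 5.5, 0, 0, 0, 0, 0, -0.12, 5.5, 0, 0, 0, 0, 0, -0.12, 5.5, 0, 0, 0, 0, 0, -0.12, 5.5, 0, 0, 0, 0, 0, -0.12, 5.5, 0, 0, 0, 0, 0, -0.12, 5.5, 0, 0, 0, 0, 0, -0.12, 5.5, 0, 0, 0, 0, 0, -0.12, 5.5, 0, 0, 0, 0, 0, 0, 5.5]'

```text
time: 13.2
tcp_pos: [0.5558, -0.1938, 0.0898]
orientation: [-3.141, -0.0, 0.995]
contact_force: [0.6, -1.0, 0.1]
grip_width: 0.0547
gripper_force: 0.0
```

```bash
python3 snap.py w7; python3 -c "
from h import *
from cell import read_state
print(go(read_state(),[.5556,-.1945,.089]))"
```

```text
time 13.2
joint_pos [-4.0970e-01  4.0890e-01  1.8164e+00  5.0000e-04  9.1640e-01  1.6630e-01]
tcp_pos [ 0.5558 -0.1938  0.0898]
orientation [-3.1415e+00 -4.0000e-04  9.9450e-01]
contact_force [ 0.627  -1.0117  0.1302]
ft_torque [-0.024   0.0515  0.0112]
grip_width 0.0547
gripper_force 0.0
head top z [0.1197 0.1206 0.1212] 636 px 257.5566037735849 276.2012578616352
[-0.06  0.03  0.07]
```

View pics/w7.png

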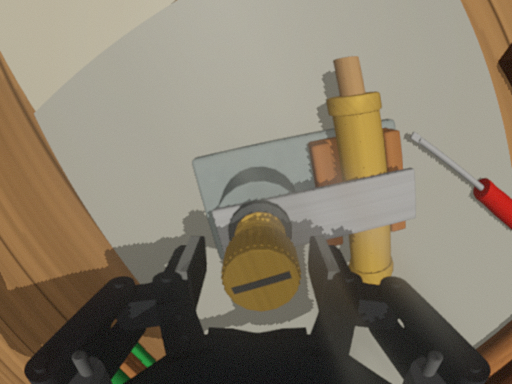

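The head is centred between the open fingers at (261,275), and its top is at 120.6 mm, about -12.5 mm in bolt height. I'll regrip and turn the last 2.4 rad.

Call:
servo_tool --increments '[-0.05, 0.03, 0.05, 0, 0, 0, 4.5, 0, 0, 0, 0, 0, 0, 4, 0, 0, 0, 0, 0, 0, 3.2, 0, 0, 0, 0, 0, 0, 3.2, 0, 0, 0, 0, 0, 0, 3.2, 0, 0, 0, 0, 0, 0, 3.2, 0, 0, 0.01, 0, 0, 0.06, 3.2, 0, 0, 0.015, 0, 0, 0.12, 3.2, 0, 0, 0.015, 0, 0, 0.12, 3.2, 0, 0, 0.015, 0, 0, 0.12, 3.2, 0, 0, 0.015, 0, 0, 0.12, 3.2, 0, 0, 0.015, 0, 0, 0.12, 3.2, 0, 0, 0.015, 0, 0, 0.12, 3.2, 0, 0, 0.015, 0, 0, 0.12, 3.2, 0, 0, 0.015, 0, 0, 0.12, 3.2]'

```text
time: 14.5
tcp_pos: [0.5571, -0.1962, 0.0882]
orientation: [3.139, -0.004, -0.034]
contact_force: [4.1, -4.7, -0.8]
grip_width: 0.035
gripper_force: 31.3
```

Call:
servo_tool --increments '[0, 0, 0.015, 0, 0, 0.12, 3.2, 0, 0, 0.015, 0, 0, 0.12, 3.2, 0, 0, 0.015, 0, 0, 0.12, 3.2, 0, 0, 0.015, 0, 0, 0.12, 3.2, 0, 0, 0.015, 0, 0, 0.12, 3.2, 0, 0, 0.015, 0, 0, 0.12, 3.2, 0, 0, 0.015, 0, 0, 0.12, 3.2, 0, 0, 0.015, 0, 0, 0.12, 3.2, 0, 0, 0.015, 0, 0, 0.12, 3.2, 0, 0, 0.015, 0, 0, 0.12, 3.2, 0, 0, 0.015, 0, 0, 0.12, 3.2, 0, 0, 0.01, 0, 0, 0.06, 3.2, 0, 0, 0, 0, 0, 0, 3.2, 0, 0, 0, 0, 0, 0, 3.2, 0, 0, 0, 0, 0, 0, 3.2]'

```text
time: 15.75
tcp_pos: [0.5565, -0.1969, 0.0865]
orientation: [-3.14, -0.004, -1.408]
contact_force: [2.0, -6.1, -1.5]
grip_width: 0.0353
gripper_force: 31.3
```

```bash
python3 snap.py w8
```

```text
time 15.75
joint_pos [-0.4126  0.4147  1.8159 -0.0031  0.9076  2.5681]
tcp_pos [ 0.5565 -0.1969  0.0865]
orientation [-3.1401 -0.0038 -1.408 ]
contact_force [ 1.9682 -6.0524 -1.4933]
ft_torque [-0.8359 -0.3189 -0.0268]
grip_width 0.0353
gripper_force 31.3046
head top z [0.1171 0.1177 0.1183] 593 px 257.58178752107926 282.57672849915684
```

View pics/w8.png

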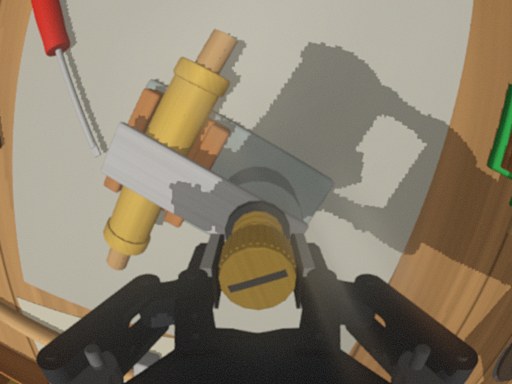

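The slot has stayed aligned with the fingers. Head top is 117.7 mm, which gives a bolt height of about -15.5 mm, and the bolt is gripped at 31 N and still. That is 6.36 rad forward since the drop, so I'll hand in.

```bash
python3 -c "
from cell import bot
print(bot.close_job())"
```

```text
the job is handed in; nothing more can be done
None
```

The job is handed in, with no verdict shown: the bolt dropped into the thread about 1 rad backward, was screwed forward one turn to about -15.5 mm, and is still gripped at about 31 N.

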